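# Sweep the broken tea into the caddy and hold its bayonet cap locked

### The arm

A 6-joint arm with a two-finger parallel gripper is mounted at the origin on the work surface. World frame = base frame: x ahead of the robot, y to its left, z up, the work surface at z = 0. Lengths are in m, angles in degrees, forces in N, time in s.
With the tool pointing down it reaches from about 0.3 to 0.75 m from the base axis. Payload 8.5 kg.
Tool frame: the origin (TCP) lies between the finger pads; the fingertips stand ahead of it and the grasp point (between the pads) lies 8 mm behind it (env.tcp_to_tips is the z of the fingertips in the tool frame, in m); z points along the fingers, x is the direction in which the jaws open and shut, and the axes are right-handed (so a half turn about z gives the same grasp; the last joint's range is limited). The gripper opens to 85 mm and grips with 20 to 120 N. Pads are 22 mm wide; open, the fingers measure 114 mm over their backs; the gripper's body (76 mm by 85 mm) begins 54 mm behind the grasp point. The pads swing forward as they close: fully open they stand 13 mm farther back than shut.
Start: joints at [-89.628, 21.807, 74.336, -0, 83.858, -12.336], TCP at [0.121, -0.537, 0.242] pointing down, gripper open.
Joint ranges: [-178.18, 178.18], [-50.72, 133.34], [12.68, 142.11], [-81.47, 261.47], [9.98, 163.14], [-165.26, 165.26]. Speed limits (degrees/s): [136.94, 136.94, 180, 180, 180, 180].

### API

Orientations are given as a 3x3 rotation matrix whose columns are the frame's x, y, z axes.
In Python, from rig import observe, viewer, env gives the robot as it stands.
- The arm moves only by the tool jog_arm, never from a script. Its arguments are lists of equal length, an entry for each row: "dr": the turn, a rotation vector about the tool's x, y, z in rad, a list of three; "slide": the shift along the tool's x, y, z in m, a list of three; "gripper": the opening, from -1 (shut) to 1 (fully open), so that 0 is half open. In form: {"dr": [[rx, ry, rz], ...], "slide": [[dx, dy, dz], ...], "gripper": [gripper, ...]}. A call has exactly 10 rows; each row shifts and turns the commanded pose from where the row before left it, along the tool's axes as they then stand; what a row does not reach is not made up. A row lasts 1/10 s, in which the tool goes at most 50 mm and 8.59 degrees, less where a joint would pass 70% of its speed; a pose out of reach is approached as far as the arm can. A call is refused whole if a number of a shift passes 0.05 or a number of a turn 0.15, either way. A call with a gripper value outside its range is refused whole. The fingers move at their own pace and stop on an object; "force" is the grip in N (left out, the last holds). Time passes only in rows, so rows that do not move let the fingers close, or fill a call up. It gives the time, the measured TCP pose, the force and the opening at its end, in the units of the state.
- observe(): the state, without advancing time (a new reading comes with each control period).
- viewer.get_image(name): name is "side" or "top"; returns a dict with "pixels" (384x512x3 uint8, blue, green, red), "camera_matrix" (3x3 intrinsics, pixels), "dist_coeffs" ([k1, k2, p1, p2, k3] as OpenCV has them; the pictures are not rectified), "R" (3x3) and "t" (3): a world point X has camera coordinates R X + t. Camera axes: x right, y down, z forward; pixel columns grow to the right and rows downward; lengths in m; the calibration is good to about 2 mm. A picture is of the moment at which its call begins. There is no depth.
- env.close_job(): hands the job in, once; it reports no verdict.
The state is a dict: "time_s": time; "q": joint angles; "qvel": joint speeds; "joint_efforts": joint torques, N m; "position": TCP position; "tool_rot": TCP orientation; "ft_force": force on the tool from outside, world axes, zero at the start; "wrist_torque": the same for the moment, N m; "grip_width": finger opening in m.
Only numpy, scipy, OpenCV 4.12 (cv2) and the standard library are available. Lean on these libraries where they do the work, as an engineer would, in place of code of your own. Each camera call takes 0.05 s, during which the arm holds its last target.

### The job

Holding the scraper block, sweep the three chips of tea off the caddy's deck into its round well without touching them with the fingers, then stand the scraper upright back on the teak stand. Take the bayonet cap from the celadon rest, push it fully down into the mouth against the spring with its lugs in the two slots, turn it a quarter turn clockwise (seen from above) to its stop, and finish while still gripping it and pressing it right down flush. Do not disturb the dishes, spoon and strainer.

Things in the scene. Friction and masses are not known exactly. Their poses are not given: they have to be found in the camera images.
- stand: Square teak-veneer stand, 420 x 420 mm, 80 mm high, fixed; origin at the centre of its underside, its flat top 80 mm above the origin; a tilt-out drawer front on its -x side (not used). The caddy, rest, scraper, dishes, spoon and strainer stand on it.
- caddy: Fixed bamboo tea caddy, 120 mm (x) by 245 mm (y, -125 to +120), dark sides; origin at the foot, on the stand. Flat deck 75 mm above the origin: the plain -y half holds the chips at the start, the +y half has the well's mouth. Side rims along y, 108 mm apart inside, stand 6 mm above the deck; the y ends have none. The scraper fits between the rims.
- caddy_mouth (a point): Centre of the well's round mouth at deck level (caddy x 0, y +60, z +75 mm), axes as the caddy's. Hole 80 mm across in a 6 mm plate; two slots 18 mm wide reach 49 mm from the centre at +x and -x (brass marks). Well 69 mm deep, wider than the mouth. Under the plate, stops let a pushed-in cap turn only clockwise from above, about 89 degrees, from lugs along x to lugs along y.
- plunger (a joint): How far (m) the steel spring plunger in the middle of the well is pushed down. 18 mm across, domed, its free top 4 mm below the deck. 0 free; 0.013 with the cap flush on the deck; 0.008 if a turned cap is let go and lifts 5 mm until its lugs catch under the plate. About 6 N at the start of its travel, 12.5 N at 0.013.
- cap: Bayonet cap, 150 g, standing neck down on the rest. Origin under the neck's centre, z up. Neck 75 mm across, z 0 to 17 mm; flange 100 mm across, z 17 to 25, lies on the deck when flush. Two brass lugs at the neck's foot, z 0 to 6, at +x and -x, 12 mm wide, reaching 46 mm from the axis; brass marks on the flange above them. Alike after a half turn.
- cap_grip (a point): Middle of the cap's bamboo grip bar, 41 mm above the cap's origin on its axis. The bar lies along the cap's x (over the lugs): 64 mm long, 14 mm wide (y), 32 mm high, standing on the flange.
- lid_rest: Celadon disc, 108 mm across, 16 mm high, fixed on the stand; origin at the centre of its underside. The cap starts on it.
- scraper: Scraper block, about 80 g, standing upright on the stand; origin at the centre of its underside. Blade 84 mm wide (its x), 18 mm thick (y), 40 mm high, with a dark grip 60 mm wide and 18 mm thick above it, z 39 to 59 mm. Both broad faces are alike.
- chip_a: Dark brown chip of pressed tea, about 18 x 17 x 14 mm, 12 g, loose on the plain half of the deck; origin at the centre of its underside.
- chip_b: Second like chip, the one nearest the mouth.
- chip_c: Third like chip.
- dish1: Porcelain dipping dish, 72 mm across, 22 mm high, loose bystander; origin under its centre.
- dish2: The middle one of the three like dishes, bystander.
- dish3: The third like dish, bystander.
- spoon: Bamboo spoon, 150 mm long along its x, loose bystander on the stand.
- strainer: Stainless strainer scoop: bowl 52 mm across, 20 mm high with its origin under it, handle reaching 124 mm to its -x; loose bystander.

How it is judged (in metres and radians):
On the way, in this order (a step that is already met when the one before it is completed fails the run):
1. the gripped scraper pushes a chip (contact force between the fingers and scraper above 2 N and (contact force between scraper and chip_a above 0.02 N or contact force between scraper and chip_b above 0.02 N or contact force between scraper and chip_c above 0.02 N)), for 0.02 s.
2. all three chips are in the well (z of each of chip_a, chip_b, chip_c in the frame of caddy_mouth below -0.03 m and horizontal distance between each of chip_a, chip_b, chip_c and caddy_mouth below 0.075 m), for 0.2 s.
3. the scraper stands upright on the stand again, let go (angle between scraper's own z axis and vertical below 0.2 rad and contact force between scraper and stand above 0.3 N and contact force between the fingers and scraper below 0.05 N), for 0.2 s.
4. the cap is pushed down into the mouth with its lugs in the slots, not yet turned (value of joint plunger above 0.0095 m and horizontal distance between cap and caddy_mouth below 0.006 m and angle between the x axis of cap and the x axis of caddy_mouth, either way round below 0.5 rad), for 0.04 s.
At the end, for the whole second after the job is handed in: Chips in the well; scraper upright on the stand (0.2 rad), let go; cap within 6 mm of the mouth's centre, level within 0.08 rad, within 15 degrees of the quarter turn, within 2.5 mm of flush (plunger past 10.5 mm), and gripped with over 2 N, all through the last second (all of step 2 and horizontal distance between cap and caddy_mouth below 0.006 m and angle between the x axis of cap and the y axis of caddy_mouth, either way round below 0.26 rad and angle between cap's own z axis and vertical below 0.08 rad and z of cap in the frame of caddy_mouth below -0.0145 m and value of joint plunger above 0.0105 m and contact force between the fingers and cap above 2 N and angle between scraper's own z axis and vertical below 0.2 rad and contact force between scraper and stand above 0.3 N and linear speed of scraper below 0.02 m/s); the arm keeps its last pose, push and grip.
It fails at once if a finger touches a tea chip (contact force between the fingers and chip_a above 1 N or contact force between the fingers and chip_b above 1 N or contact force between the fingers and chip_c above 1 N).
It fails at once if a dish, the spoon or the strainer is moved more than 25 mm (distance of any of dish1, dish2, dish3, spoon, strainer from where it was at the start of the episode above 0.025 m).
It also fails if it takes over 67 s, if anything falls off the work surface, if the arm or the gripper's body presses on something with over 40 N, if the wrist force passes 120 N, or if a joint passes its speed limit or range.

## Working session

There is one attempt and no reset: what is moved stays moved. The work goes in short steps, Python scripts to look and compute and a tool call to move; the robot and the scene stay as the last step left them, time stands still between calls to the robot, and variables do not carry over. Pictures are saved under pics/ and viewed, and the job is handed in when it is done.

Besides the shell and the picture viewer there is one more tool, called after "Call:" as name(argument=value, ...) on one line, values as JSON. jog_arm: Moves the arm, as the interface text tells. Its arguments: {"type":"object","properties":{"dr":{"type":"array","items":{"type":"array","items":{"type":"number"}}},"slide":{"type":"array","items":{"type":"array","items":{"type":"number"}}},"gripper":{"type":"array","items":{"type":"number"}},"force":{"type":"number"}},"required":["dr","slide","gripper"]}

```bash
ls; mkdir -p pics
cat > h.py <<'E'
import numpy as np, cv2
from rig import observe, viewer, env
def grab(name, fn=None):
    im=viewer.get_image(name)
    if fn: cv2.imwrite('pics/'+fn, im['pixels'])
    return im
E
python3 - <<'E'
from h import *
s=observe(); print(s); print(env.tcp_to_tips)
for n in('top','side'):
    im=grab(n,n+'0.png'); print(n,im['camera_matrix'],im['dist_coeffs'],im['R'],im['t'])
    np.savez(n+'0.npz',**{k:np.array(v) for k,v in im.items()})
E
```

```text
pics
{'time_s': 0.0, 'q': array([-8.96293773e+01,  2.18410012e+01,  7.43874699e+01,  6.55882797e-05,
        8.38603510e+01, -1.23367491e+01]), 'qvel': array([-0.00164199, -0.01367411,  0.00094131,  0.00738218,  0.04426617,
        0.00647686]), 'joint_efforts': array([ 3.22360116e-03, -4.48461270e+01, -2.31281698e+01, -8.20816626e-05,
        4.76700530e-03, -1.77920803e-06]), 'position': array([ 0.12097137, -0.53621953,  0.24169569]), 'tool_rot': array([[ 2.19971591e-01, -9.75506278e-01, -8.88962523e-06],
       [-9.75505103e-01, -2.19971340e-01,  1.55021109e-03],
       [-1.51419611e-03, -3.32330523e-04, -9.99998798e-01]]), 'ft_force': array([ 0.20497992,  0.14252789, -0.45955056]), 'wrist_torque': array([ 0.00284968,  0.05668116, -0.01797801]), 'grip_width': 0.08555583121107381}
0.011
top [[370.81894581   0.         259.66030018]
 [  0.         370.81894581 191.14098907]
 [  0.           0.           1.        ]] [-0.01781276  0.          0.          0.          0.        ] [[ 0.00492549 -0.9997596   0.02136564]
 [-0.985683   -0.00845491 -0.16839697]
 [ 0.16853713 -0.02023031 -0.98548768]] [-0.00211147  0.62548703  0.6406986 ]
side [[489.70959766   0.         260.25366984]
 [  0.         489.70959766 191.01685707]
 [  0.           0.           1.        ]] [-0.19516625  0.          0.          0.          0.        ] [[-0.76541639 -0.64353445  0.00107597]
 [-0.50313411  0.59738085 -0.62449355]
 [ 0.40124035 -0.47853896 -0.78102923]] [0.46194026 0.37960636 0.76024108]
```

View pics/top0.png

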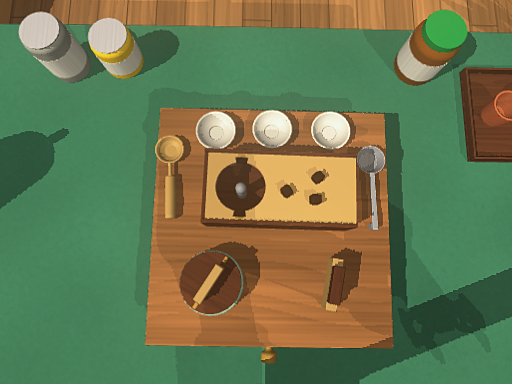

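View pics/side0.png

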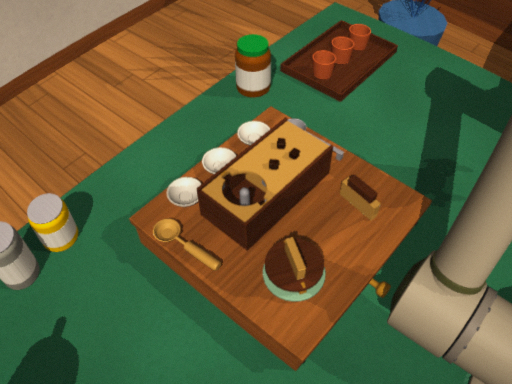

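The top view shows the caddy with its mouth at (240,188), three chips at (288,190), (318,176) and (316,198), the cap at (211,283), and the scraper at (336,283). The dishes lie along the top edge. I'll zoom in for measuring.

```bash
cat >> h.py <<'E'
def ray(im,uv):
    K=im['camera_matrix'];p=cv2.undistortPoints(np.array(uv,float).reshape(-1,1,2),K,im['dist_coeffs']).reshape(-1,2)
    d=np.c_[p,np.ones(len(p))]@im['R']; c=-im['R'].T@im['t']
    return c,d
def onz(im,uv,z):
    c,d=ray(im,uv); return c+d*((z-c[2])/d[:,2])[:,None]
def proj(im,X):
    return cv2.projectPoints(np.array(X,float).reshape(-1,1,3),cv2.Rodrigues(np.array(im['R']))[0],np.array(im['t']),np.array(im['camera_matrix']),np.array(im['dist_coeffs']))[0].reshape(-1,2)
def load(n): return dict(np.load(n))
E
python3 - <<'E'
from h import *
im=load('top0.npz')['pixels']
cv2.imwrite('pics/t_caddy.png',cv2.resize(im[140:240,190:370],None,fx=4.4,fy=4.4,interpolation=cv2.INTER_CUBIC))
cv2.imwrite('pics/t_low.png',cv2.resize(im[240:325,165:365],None,fx=4,fy=4,interpolation=cv2.INTER_CUBIC))
im=load('side0.npz')['pixels']
cv2.imwrite('pics/s_all.png',cv2.resize(im[110:310,150:400],None,fx=3,fy=3,interpolation=cv2.INTER_CUBIC))
E
```

```text
(no output)
```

View pics/t_caddy.png

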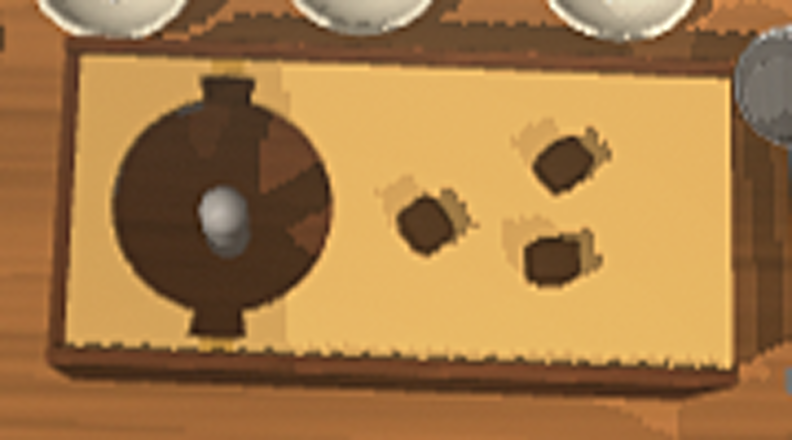

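View pics/t_low.png

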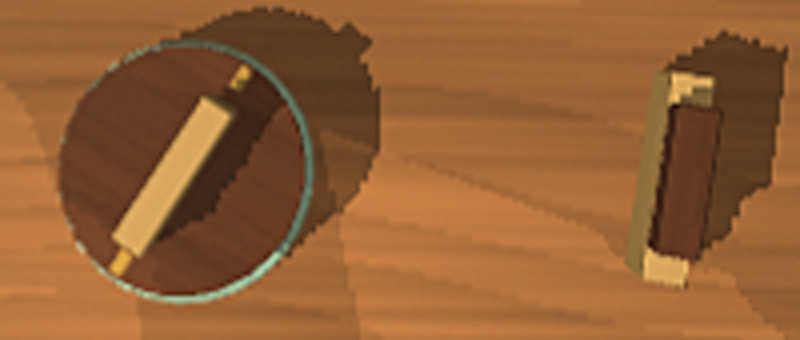

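View pics/s_all.png

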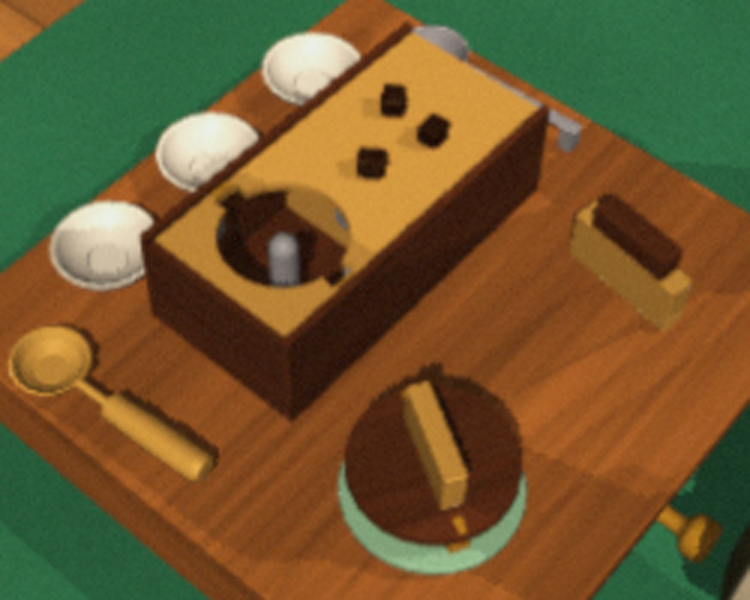

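```bash
cat > m.py <<'E'
from h import *
T=load('top0.npz');S=load('side0.npz')
def blobs(im,roi,lo,hi,mina=30):
    hsv=cv2.cvtColor(im['pixels'],cv2.COLOR_BGR2HSV)
    x0,y0,x1,y1=roi; m=np.zeros(hsv.shape[:2],np.uint8); m[y0:y1,x0:x1]=cv2.inRange(hsv,lo,hi)[y0:y1,x0:x1]
    cs,_=cv2.findContours(m,cv2.RETR_EXTERNAL,cv2.CHAIN_APPROX_NONE)
    return m,[c for c in cs if cv2.contourArea(c)>=mina]
if __name__=='__main__':
    p=T['pixels'];h=cv2.cvtColor(p,cv2.COLOR_BGR2HSV)
    for n,(u,v) in dict(deck=(350,190),well=(225,190),chip=(288,190),slot=(241,161),wood=(250,290),bar=(208,285),flange=(195,290),sgrip=(336,285),sbl=(332,304)).items(): print(n,h[v,u])
    m,cs=blobs(T,(205,150,358,224),(10,100,130),(30,255,255),500)
    for c in cs:
        hull=cv2.convexHull(c); q=cv2.approxPolyDP(hull,4,True).reshape(-1,2); print('deck corners',q, onz(T,q,0.155).round(4).tolist())
    m,cs=blobs(T,(208,155,354,220),(0,0,0),(180,255,115),40)
    for c in cs:
        w=onz(T,c.reshape(-1,2),0.155)[:,:2]; M=cv2.moments((w*1e5).astype(np.float32).reshape(-1,1,2)); print('dark',cv2.contourArea(c),c.reshape(-1,2).mean(0),[M['m10']/M['m00']/1e5,M['m01']/M['m00']/1e5],w.min(0),w.max(0))
E
python3 m.py
```

```text
deck [ 19 146 231]
well [ 13 146  70]
chip [ 14 153  85]
slot [ 14 134  74]
wood [ 13 163 125]
bar [ 18 143 216]
flange [ 11 162 101]
sgrip [ 11 167  96]
sbl [ 18 147 194]
deck corners [[208 153]
 [355 158]
 [356 222]
 [207 218]] [[0.6699, 0.088, 0.155], [0.6641, -0.1508, 0.155], [0.5599, -0.1483, 0.155], [0.5646, 0.0866, 0.155]]
dark 106.0 [315.05555556 198.69444444] [0.5965377239551799, -0.08429135356434857] [ 0.58805222 -0.09373158] [ 0.60582981 -0.07434206]
dark 97.5 [286.54545455 191.        ] [0.6090405982091599, -0.03836900442737531] [ 0.59896238 -0.04742142] [ 0.61840823 -0.02824631]
dark 102.0 [317.53125 177.     ] [0.6320382033080606, -0.08894056182279318] [ 0.62206309 -0.09934305] [ 0.6418592  -0.07822466]
dark 1930.5 [239.94339623 186.70440252] [0.615866035920627, 0.03556637202654621] [ 0.56807932 -0.00271985] [0.66378374 0.07396387]
```

```bash
cat > m2.py <<'E'
from m import *
from scipy.optimize import least_squares
for n,im in(('T',T),('S',S)): print(n,-im['R'].T@im['t'])
# deck edges from top
m,cs=blobs(T,(205,150,358,224),(10,100,130),(30,255,255),500)
c=max(cs,key=cv2.contourArea).reshape(-1,2)
w=onz(T,c,0.155)[:,:2]
C=np.array([.6151,-.031])
for nm,sel in dict(xp=(w[:,0]>.66)&(abs(w[:,1]+.03)<.1),xm=(w[:,0]<.567)&(abs(w[:,1]+.03)<.1)).items():
    k=np.polyfit(w[sel,1],w[sel,0],1); print(nm,sel.sum(),'slope deg',np.degrees(np.arctan(k[0])),'x at y=.0355',np.polyval(k,.0355))
for nm,sel in dict(yp=(w[:,1]>.08)&(abs(w[:,0]-.615)<.04),ym=(w[:,1]<-.143)&(abs(w[:,0]-.615)<.04)).items():
    k=np.polyfit(w[sel,0],w[sel,1],1); print(nm,sel.sum(),'slope deg',np.degrees(np.arctan(k[0])),'y at x=.615',np.polyval(k,.615))
# mouth
for z in (.155,):
  for nm,im,roi in(('T',T,(208,155,275,220)),):
    m,cs=blobs(im,roi,(0,0,0),(180,255,115),300); c=max(cs,key=cv2.contourArea).reshape(-1,2)
    w=onz(im,c,z)[:,:2]
    f=lambda p:np.hypot(w[s,0]-p[0],w[s,1]-p[1])-p[2]
    s=abs(w[:,0]-.6155)<.033
    r=least_squares(f,[.6155,.0355,.04],loss='soft_l1',f_scale=.001);print(nm,'circle',r.x,np.abs(r.fun).max())
    for sg in(1,-1):
        t=sg*(w[:,0]-r.x[0]); q=w[t>.043]; print(' slot',sg,q[:,0].min(),q[:,0].max(),'y',q[:,1].min(),q[:,1].max(),q[:,1].mean())
E
python3 m2.py
```

```text
T [0.50856082 0.01613901 0.73677581]
S [0.23953015 0.43430987 0.83033519]
xp 123 slope deg 1.4917347026538883 x at y=.0355 0.6699679821616262
xm 128 slope deg 1.5852717809791954 x at y=.0355 0.5642007740880263
yp 50 slope deg -1.6278764263341954 y at x=.615 0.08917656487200093
ym 49 slope deg -0.7511308352657275 y at x=.615 -0.14997864220780835
T circle [0.61586005 0.03555275 0.03864569] 0.001078711000845875
 slot 1 0.6603548533786944 0.6637837361427436 y 0.024905692037496693 0.042677206868599785 0.033808742951353075
 slot -1 0.5680793198421846 0.5728043727981711 y 0.027081238154034695 0.04596742004491255 0.037094214172465126
```

```bash
cat > m3.py <<'E'
from m import *
from scipy.optimize import least_squares
# side mouth
hS=cv2.cvtColor(S['pixels'],cv2.COLOR_BGR2HSV); print(hS[180,235],hS[185,265],hS[210,235])
m,cs=blobs(S,(218,168,270,208),(10,90,150),(30,255,255),100)
# expected outline of mouth using top estimate
a=np.linspace(0,2*np.pi,60);c0=np.array([.6159,.0356]);
P=np.c_[c0[0]+.04*np.cos(a),c0[1]+.04*np.sin(a),a*0+.155]
v=cv2.resize(S['pixels'],None,fx=4,fy=4,interpolation=cv2.INTER_CUBIC)
uv=(proj(S,P)+.5)*4-.5
cv2.polylines(v,[uv.round().astype(int)],True,(0,255,0),1)
y=np.radians(-1.6);R=np.array([[np.cos(y),-np.sin(y)],[np.sin(y),np.cos(y)]])
for xs in([-.06,-.125],[.06,-.125],[.06,.12],[-.06,.12]): pass
L=np.array([[-.06,-.185],[.06,-.185],[.06,.06],[-.06,.06]])@R.T+c0
uv=(proj(S,np.c_[L,np.full(4,.155)])+.5)*4-.5
cv2.polylines(v,[uv.round().astype(int)],True,(255,255,0),1)
cv2.imwrite('pics/s_m1.png',v[440:1000,700:1440])
v=cv2.resize(T['pixels'],None,fx=4,fy=4,interpolation=cv2.INTER_CUBIC)
for Q in(P,np.c_[L,np.full(4,.155)]):
    uv=(proj(T,Q)+.5)*4-.5
    cv2.polylines(v,[uv.round().astype(int)],True,(255,255,0),1)
cv2.imwrite('pics/t_m1.png',v[560:960,760:1480])
E
python3 m3.py
```

```text
[ 10 219  43] [ 16  85 117] [ 18 182 184]
```

View pics/s_m1.png

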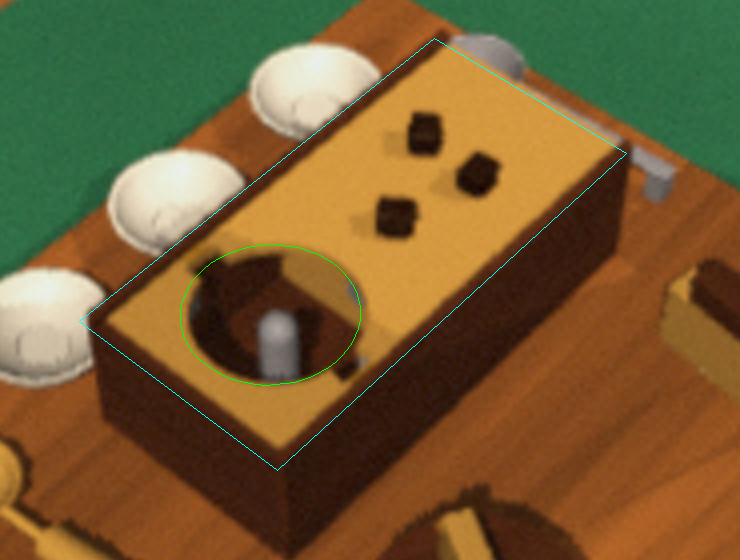

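View pics/t_m1.png

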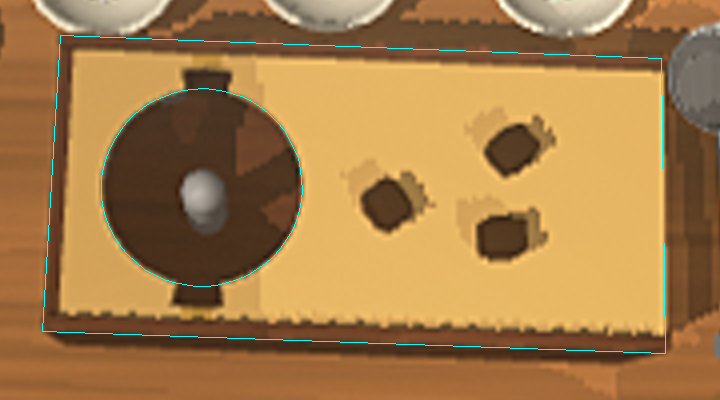

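```bash
cat > m4.py <<'E'
from m import *
# scraper/bar corner-based from zoomed crops (t_low: x=165+(u+.5)/4-.5)
def unz(p): return (np.array(p,float)+.5)/4-.5+np.array([165,240])
def rep(n,pts,z):
    w=onz(T,unz(pts),z)[:,:2]; c=w.mean(0)
    d=((w[0]-w[3])+(w[1]-w[2])); e=((w[0]-w[1])+(w[3]-w[2]))
    print(n,c.round(4),'long',np.linalg.norm(d)/2,'dir deg',np.degrees(np.arctan2(d[1],d[0])),'short',np.linalg.norm(e)/2,np.degrees(np.arctan2(e[1],e[0])))
# order: top-left, top-right, bottom-right, bottom-left
rep('sgrip',[(673,103),(722,108),(699,261),(650,255)],.139)
rep('bar',[(204,95),(235,108),(144,257),(112,239)],.153)
for nm,roi,lo,hi,z in(('bar',(190,250,235,312),(15,100,175),(25,255,255),.153),):
    m,cs=blobs(T,roi,lo,hi,10)
    for c in cs:
        w=onz(T,c.reshape(-1,2),z)[:,:2]; print(nm,cv2.contourArea(c),c.reshape(-1,2).mean(0),cv2.minAreaRect((w*1e3).astype(np.float32)))
# flange circle: dark vs green rest: use brass marks
m=onz(T,unz([(241,78),(121,263)]),.121)[:,:2];print('marks',m,m.mean(0),np.degrees(np.arctan2(*(m[0]-m[1])[::-1])))
# blade top corners z .12
b=onz(T,unz([(714,74),(670,72),(686,288),(643,284)]),.12)[:,:2]; print('blade',b,b.mean(0))
E
python3 m4.py
```

```text
sgrip [ 0.4617 -0.1176] long 0.05962245005653535 dir deg -10.411021718640574 short 0.019496547386886706 83.86470498910391
bar [0.4649 0.0823] long 0.06421671626280691 dir deg -31.399527399358963 short 0.013458665840945828 64.87604898196211
bar 315.0 [205.77173913 286.32608696] ((460.15460205078125, 86.01544952392578), (12.314676284790039, 71.92032623291016), 56.94517517089844)
marks [[0.50083811 0.05971876]
 [0.42774249 0.10616081]] [0.4642903  0.08293978] -32.43025612286923
blade [[ 0.5032724  -0.13460199]
 [ 0.50402181 -0.11639728]
 [ 0.41832592 -0.12061361]
 [ 0.41988453 -0.1032555 ]] [ 0.46137617 -0.1187171 ]
```

Call:
jog_arm(dr=[[0,0,0],[0,0,0],[0,0,0],[0,0,0],[0,0,0],[0,0,0],[0,0,0],[0,0,0],[0,0,0],[0,0,0]], slide=[[-0.028,-0.036,0],[-0.028,-0.036,0],[-0.028,-0.036,0],[-0.028,-0.036,0],[-0.028,-0.036,0],[-0.028,-0.036,0],[-0.028,-0.036,0],[-0.028,-0.036,0],[-0.028,-0.036,0],[-0.028,-0.036,0]], gripper=[1,1,1,1,1,1,1,1,1,1], force=40)

```text
time_s: 1.1
position: [0.4114, -0.1824, 0.2423]
tool_rot: [[0.22, -0.976, -0.0], [-0.976, -0.22, 0.0], [-0.0, 0.0, -1.0]]
ft_force: [0.2, -0.2, -0.5]
grip_width: 0.0856
```

Call:
jog_arm(dr=[[0,0,-0.14],[0,0,-0.14],[0,0,-0.14],[0,0,-0.14],[0,0,-0.14],[0,0,-0.14],[0,0,-0.14],[0,0,-0.14],[0,0,-0.14],[0,0,-0.14]], slide=[[0,0,0],[0,0,0],[0,0,0],[0,0,0],[0,0,0],[0,0,0],[0,0,0],[0,0,0],[0,0,0],[0,0,0]], gripper=[1,1,1,1,1,1,1,1,1,1])

```text
time_s: 2.1
position: [0.4105, -0.184, 0.242]
tool_rot: [[0.998, 0.057, -0.001], [0.057, -0.998, 0.001], [-0.001, -0.001, -1.0]]
ft_force: [-0.0, -0.9, -0.4]
grip_width: 0.0857
```

Call:
jog_arm(dr=[[0,0,-0.14],[0,0,-0.14],[0,0,-0.14],[0,0,-0.14],[0,0,-0.14],[0,0,-0.14],[0,0,-0.14],[0,0,-0.14],[0,0,-0.14],[0,0,-0.094]], slide=[[0,0,0],[0,0,0],[0,0,0],[0,0,0],[0,0,0],[0,0,0],[0,0,0],[0,0,0],[0,0,0],[0,0,0]], gripper=[1,1,1,1,1,1,1,1,1,1])

```text
time_s: 3.1
position: [0.4104, -0.1841, 0.2421]
tool_rot: [[0.16, 0.987, -0.001], [0.987, -0.16, 0.001], [0.0, -0.001, -1.0]]
ft_force: [-0.2, -1.2, 0.4]
grip_width: 0.0855
```

Call:
jog_arm(dr=[[0,0,0],[0,0,0],[0,0,0],[0,0,0],[0,0,0],[0,0,0],[0,0,0],[0,0,0],[0,0,0],[0,0,0]], slide=[[0.0245,0.0133,0],[0.0245,0.0133,0],[0.0244,0.0134,0],[0,0,0],[0,0,0.02],[0,0,0.02],[0,0,0.02],[0,0,0.005],[0,0,0],[0,0,0]], gripper=[1,1,1,1,1,1,1,1,1,1])

```text
time_s: 4.1
position: [0.4624, -0.1188, 0.1781]
tool_rot: [[0.165, 0.986, 0.001], [0.986, -0.165, -0.001], [-0.0, 0.001, -1.0]]
ft_force: [0.1, 0.1, 0.0]
grip_width: 0.0857
```

Run:
```python
from h import *
im=grab('top','t1.png');np.savez('t1.npz',**im); im2=grab('side','s1.png');np.savez('s1.npz',**im2)
p=np.hstack([cv2.resize(im['pixels'][200:330,260:400],None,fx=2.8,fy=2.8),cv2.resize(im2['pixels'][110:240,300:440],None,fx=2.8,fy=2.8)])
cv2.imwrite('pics/c1.png',p)
```

```text
(no output)
```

View pics/c1.png

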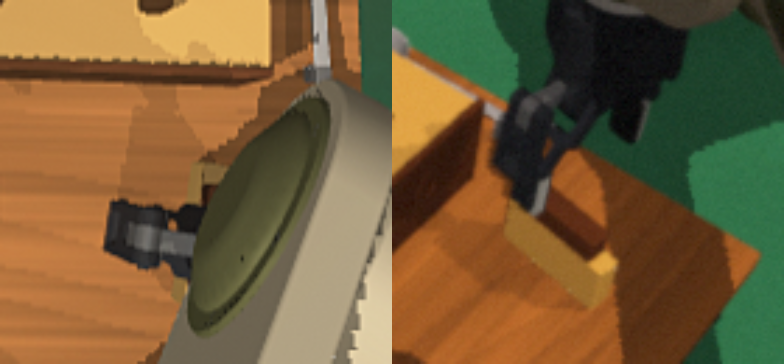

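The jaws straddle the scraper's grip: the near finger is left of it, and the body is over it. I'll go down and close.

Call:
jog_arm(dr=[[0,0,0],[0,0,0],[0,0,0],[0,0,0],[0,0,0],[0,0,0],[0,0,0],[0,0,0],[0,0,0],[0,0,0]], slide=[[0,0,0.02],[0,0,0.02],[0,0,0.015],[0,0,0.005],[0,0,0],[0,0,0],[0,0,0],[0,0,0],[0,0,0],[0,0,0]], gripper=[1,1,1,1,1,-1,-1,-1,-1,-1], force=40)

```text
time_s: 5.2
position: [0.4622, -0.1184, 0.1176]
tool_rot: [[0.165, 0.986, 0.0], [0.986, -0.165, -0.0], [-0.0, 0.0, -1.0]]
ft_force: [0.0, -0.2, 1.7]
grip_width: 0.0173
```

Call:
jog_arm(dr=[[0,0,0],[0,0,0],[0,0,0],[0,0,0],[0,0,0],[0,0,0],[0,0,0],[0,0,0],[0,0,0],[0,0,0]], slide=[[0,0,0],[0,0,0],[0,0,-0.01],[0,0,-0.03],[0,0,-0.03],[0,0,-0.03],[0,0,-0.02],[0,0,0],[0,0,0],[0,0,0]], gripper=[-1,-1,-1,-1,-1,-1,-1,-1,-1,-1])

```text
time_s: 6.2
position: [0.4616, -0.1181, 0.2362]
tool_rot: [[0.165, 0.986, -0.002], [0.986, -0.165, 0.001], [0.001, -0.002, -1.0]]
ft_force: [-0.4, 1.1, -0.2]
grip_width: 0.0173
```

Run:
```python
from h import *
im=grab('top','t2.png');np.savez('t2.npz',**im); im2=grab('side','s2.png');np.savez('s2.npz',**im2)
p=np.hstack([cv2.resize(im['pixels'][180:320,260:400],None,fx=2.8,fy=2.8),cv2.resize(im2['pixels'][80:220,300:440],None,fx=2.8,fy=2.8)])
cv2.imwrite('pics/c2.png',p)
```

```text
(no output)
```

View pics/c2.png

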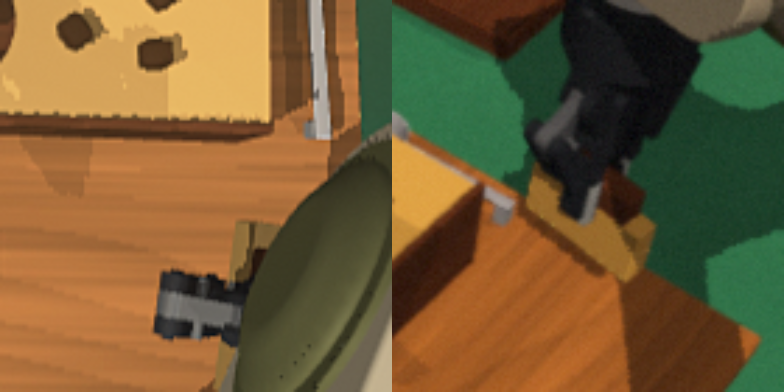

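Run:
```python
from h import *
im=load('s2.npz'); 
px=np.array([[300+240/2.8,80+281/2.8],[300+(526-392)/2.8,80+200/2.8]])-.3
# near bottom corner +y face ; far-left bottom corner of +y face
w=onz(im,px,.1986);tcp=np.array([.4616,-.1181])
tx=np.array([.165,.986]);ty=np.array([.986,-.165])
for q in w: d=q[:2]-tcp; print(q,'along jaw',d@tx,'along blade',d@ty)
T=load('t2.npz')
px=np.array([[260+237/2.8,180+222/2.8],[260+275/2.8,180+224/2.8]])-.3
for q in onz(T,px,.2386): d=q[:2]-tcp; print('top blade top corner',q,d@tx,d@ty)
```

```text
[ 0.4162225  -0.10856702  0.1986    ] along jaw 0.0019122258805863682 along blade -0.04631515761214747
[ 0.50365635 -0.12261127  0.1986    ] along jaw 0.002491190568535791 along blade 0.04221192174659099
top blade top corner [ 0.50316642 -0.10721121  0.2386    ] 0.017594805061846408 0.03918783690618507
top blade top corner [ 0.50228587 -0.12537572  0.2386    ] -0.00046068733890702754 0.04131676533308163
```

Run:
```python
from h import *
im=load('s2.npz'); T=load('t2.npz')
tcp=np.array([.4616,-.1181]);tx=np.array([.165,.986]);ty=np.array([.986,-.165])
def P(a,b,z): return [*(tcp+a*tx+b*ty),z]
b=-.002
box=lambda z:[P(.009,b-.042,z),P(.009,b+.042,z),P(-.009,b+.042,z),P(-.009,b-.042,z)]
out=[]
for I,(x0,y0) in((T,(310,230)),(im,(330,120))):
    v=cv2.resize(I['pixels'],None,fx=6,fy=6,interpolation=cv2.INTER_CUBIC)
    for z in(.1986,.2386): cv2.polylines(v,[((proj(I,box(z))+.5)*6-.5).round().astype(int)],True,(255,255,0),1)
    out.append(v[y0*6:y0*6+480,x0*6:x0*6+390])
cv2.imwrite('pics/c3.png',np.hstack(out))
```

```text
(no output)
```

View pics/c3.png

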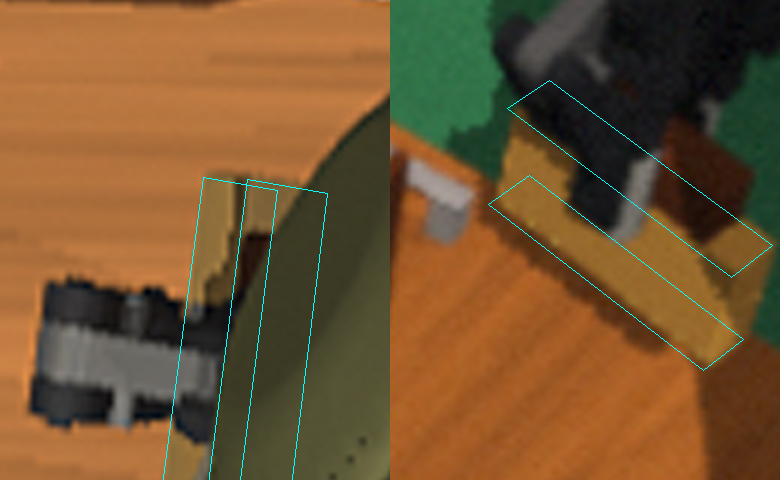

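Run:
```python
from h import *
im=load('s2.npz'); S=load('side0.npz')
v=cv2.resize(im['pixels'][125:190,340:400],None,fx=8,fy=8,interpolation=cv2.INTER_LANCZOS4)
u=cv2.resize(S['pixels'][168:223,335:385],None,fx=8,fy=8,interpolation=cv2.INTER_LANCZOS4)
u=cv2.copyMakeBorder(u,0,v.shape[0]-u.shape[0],0,0,cv2.BORDER_CONSTANT)
w=np.hstack([v,u[:,:320]]);w=cv2.convertScaleAbs(w,alpha=1.4); cv2.imwrite('pics/c4.png',w)
```

```text
(no output)
```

View pics/c4.png

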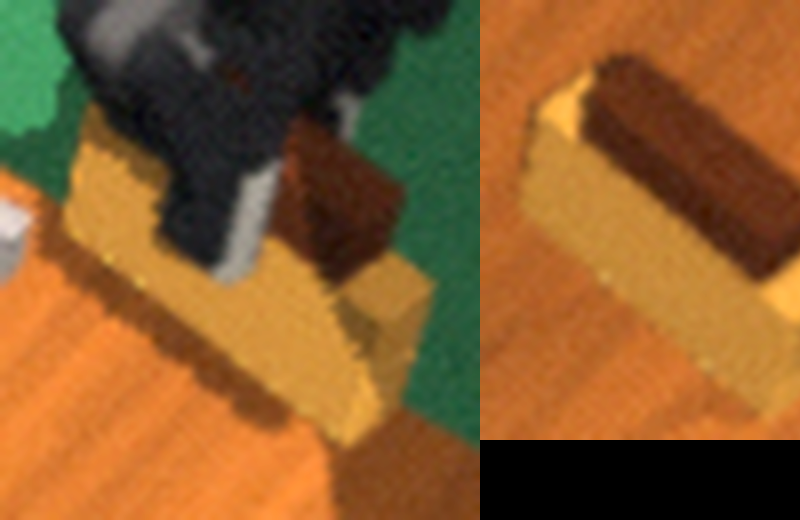

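Call:
jog_arm(dr=[[0,0,-0.138],[0,0,0],[0,0,0],[0,0,0],[0,0,0],[0,0,0],[0,0,0],[0,0,0],[0,0,0],[0,0,0]], slide=[[0,0,0],[0,0,0],[0.001,0.03,0],[0.001,0.03,0],[0.001,0.03,0],[0.001,0.03,0],[0.001,0.03,0],[0,0,0],[0,0,0],[0,0,0]], gripper=[-1,-1,-1,-1,-1,-1,-1,-1,-1,-1])

```text
time_s: 7.3
position: [0.6115, -0.1175, 0.2372]
tool_rot: [[0.029, 1.0, -0.001], [1.0, -0.029, 0.0], [0.0, -0.001, -1.0]]
ft_force: [0.9, 1.1, -2.4]
grip_width: 0.0174
```

Run:
```python
from h import *
s=observe();print(s['position'],s['tool_rot'],s['q'].round(1))
im=grab('top','t3.png'); im2=grab('side','s3.png')
p=np.hstack([cv2.resize(im['pixels'][120:260,240:400],None,fx=2.4,fy=2.4),cv2.resize(im2['pixels'][60:200,220:380],None,fx=2.4,fy=2.4)])
cv2.imwrite('pics/c5.png',p)
```

```text
[ 0.61152143 -0.11750068  0.23718131] [[ 2.93574977e-02  9.99568670e-01 -7.81831930e-04]
 [ 9.99568954e-01 -2.93573250e-02  2.31485562e-04]
 [ 2.08433222e-04 -7.88290762e-04 -9.99999668e-01]] [ -21.8   29.5   62.3   -0.    88.2 -110.1]
```

View pics/c5.png

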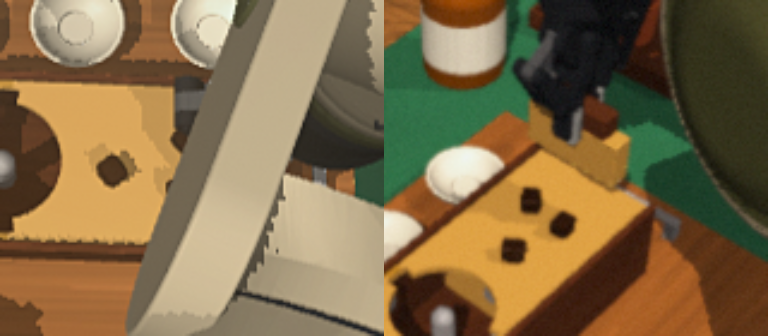

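Call:
jog_arm(dr=[[0,0,0],[0,0,0],[0,0,0],[0,0,0],[0,0,0],[0,0,0],[0,0,0],[0,0,0],[0,0,0],[0,0,0]], slide=[[0,0,0.01],[0,0,0.01],[0,0,0.01],[0,0,0.006],[0,0,0.003],[0,0,0.002],[0,0,0.001],[0,0,0],[0,0,0],[0,0,0]], gripper=[-1,-1,-1,-1,-1,-1,-1,-1,-1,-1])

```text
time_s: 8.4
position: [0.6123, -0.1176, 0.1956]
tool_rot: [[0.028, 1.0, 0.001], [1.0, -0.028, -0.0], [-0.0, 0.001, -1.0]]
ft_force: [0.2, -0.5, -0.7]
grip_width: 0.0174
```

Run:
```python
from h import *
s=observe();print(s['position'],s['ft_force'])
im2=grab('side','s4.png')
cv2.imwrite('pics/c6.png',cv2.resize(im2['pixels'][80:200,220:360],None,fx=5,fy=5,interpolation=cv2.INTER_CUBIC))
```

```text
[ 0.61230909 -0.11757977  0.19559358] [ 0.18091531 -0.48175771 -0.67928625]
```

View pics/c6.png

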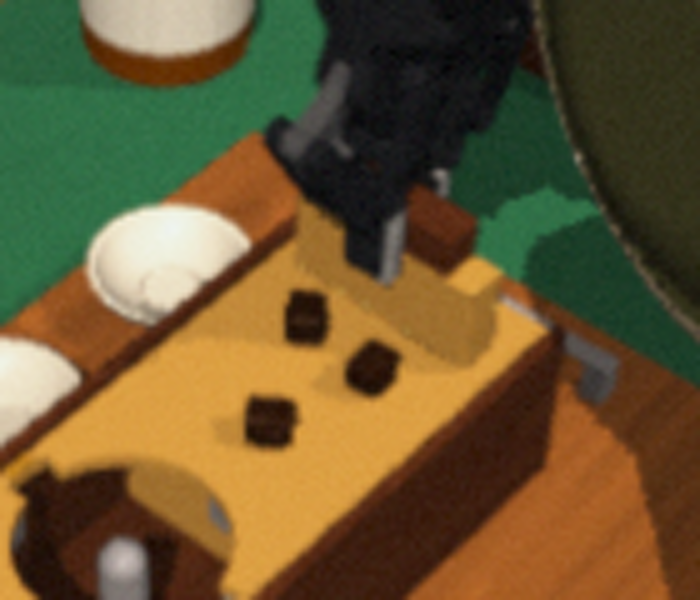

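Call:
jog_arm(dr=[[0,0,0],[0,0,0],[0,0,0],[0,0,0],[0,0,0],[0,0,0],[0,0,0],[0,0,0],[0,0,0],[0,0,0]], slide=[[0,0,0.001],[0,0,0.001],[0.004,0,0],[0.006,0,0],[0.007,0,0],[0.007,0,0],[0.007,0,0],[0.007,0,0],[0.007,0,0],[0.007,0,0]], gripper=[-1,-1,-1,-1,-1,-1,-1,-1,-1,-1])

```text
time_s: 9.45
position: [0.6137, -0.0649, 0.1933]
tool_rot: [[0.028, 1.0, 0.0], [1.0, -0.028, -0.0], [-0.0, 0.0, -1.0]]
ft_force: [-0.3, -0.0, -1.1]
grip_width: 0.0178
```

Call:
jog_arm(dr=[[0,0,0],[0,0,0],[0,0,0],[0,0,0],[0,0,0],[0,0,0],[0,0,0],[0,0,0],[0,0,0],[0,0,0]], slide=[[0.007,0,0],[0.007,0,0],[0.007,0,0],[0.006,0,0],[0.005,0,0],[0.005,0,0],[0.004,0,0],[0,0,0],[0,0,0],[0,0,0]], gripper=[-1,-1,-1,-1,-1,-1,-1,-1,-1,-1])

```text
time_s: 10.45
position: [0.6148, -0.0248, 0.1933]
tool_rot: [[0.028, 1.0, 0.0], [1.0, -0.028, -0.0], [-0.0, 0.0, -1.0]]
ft_force: [0.4, -0.1, 0.3]
grip_width: 0.0174
```

Run:
```python
from h import *
s=observe();print(s['position'],s['ft_force'])
im2=grab('side','s5.png');im=grab('top','t5.png')
cv2.imwrite('pics/c7.png',np.hstack([cv2.resize(im['pixels'][140:240,190:310],None,fx=3.3,fy=3.3,interpolation=cv2.INTER_CUBIC),cv2.resize(im2['pixels'][120:220,210:330],None,fx=3.3,fy=3.3,interpolation=cv2.INTER_CUBIC)]))
```

```text
[ 0.61481307 -0.02479289  0.19331965] [ 0.38199108 -0.12270229  0.30455849]
```

View pics/c7.png

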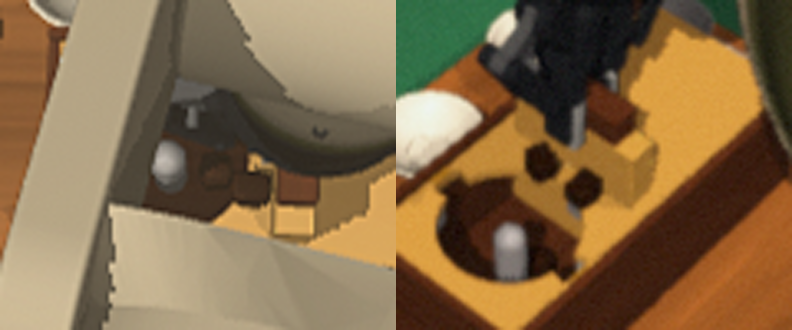

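Chip b is already in the well, and the other two are just ahead of the blade at the edge. I'll keep sweeping.

Call:
jog_arm(dr=[[0,0,0],[0,0,0],[0,0,0],[0,0,0],[0,0,0],[0,0,0],[0,0,0],[0,0,0],[0,0,0],[0,0,0]], slide=[[0.005,0,0],[0.006,0,0],[0.006,0,0],[0.006,0,0],[0.006,0,0],[0.006,0,0],[0.006,0,0],[0,0,0],[0,0,0],[0,0,0]], gripper=[-1,-1,-1,-1,-1,-1,-1,-1,-1,-1])

```text
time_s: 11.55
position: [0.616, 0.0162, 0.1933]
tool_rot: [[0.028, 1.0, -0.0], [1.0, -0.028, -0.0], [-0.0, -0.0, -1.0]]
ft_force: [-0.2, 0.6, -0.6]
grip_width: 0.0171
```

Run:
```python
from h import *
s=observe();print(s['position'],s['ft_force'])
im2=grab('side','s6.png');im=grab('top','t6.png')
cv2.imwrite('pics/c8.png',np.hstack([cv2.resize(im['pixels'][140:240,190:310],None,fx=3.3,fy=3.3,interpolation=cv2.INTER_CUBIC),cv2.resize(im2['pixels'][120:220,210:330],None,fx=3.3,fy=3.3,interpolation=cv2.INTER_CUBIC)]))
```

```text
[0.61595426 0.01618214 0.19330748] [-0.16337092  0.55897218 -0.63077316]
```

View pics/c8.png

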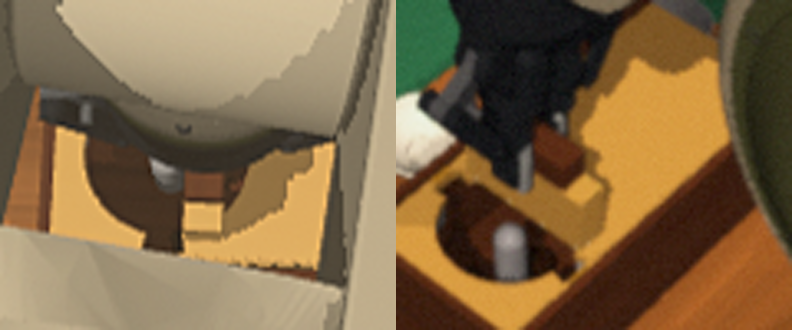

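Call:
jog_arm(dr=[[0,0,0],[0,0,0],[0,0,0],[0,0,0],[0,0,0],[0,0,0],[0,0,0],[0,0,0],[0,0,0],[0,0,0]], slide=[[0,0,-0.015],[0,0,-0.02],[0,0,-0.01],[-0.0276,-0.03,0],[-0.0276,-0.03,0],[-0.0276,-0.03,0],[-0.0276,-0.03,0],[-0.0276,-0.03,0],[0,0,0],[0,0,0]], gripper=[-1,-1,-1,-1,-1,-1,-1,-1,-1,-1])

```text
time_s: 12.65
position: [0.462, -0.1178, 0.2385]
tool_rot: [[0.03, 1.0, 0.001], [1.0, -0.03, -0.0], [0.0, 0.001, -1.0]]
ft_force: [0.7, 0.5, -0.2]
grip_width: 0.0173
```

Run:
```python
from h import *
s=observe();print(s['position'],s['ft_force'])
im2=grab('side','s7.png');im=grab('top','t7.png')
cv2.imwrite('pics/c9.png',np.hstack([cv2.resize(im['pixels'][140:260,190:350],None,fx=2.5,fy=2.5,interpolation=cv2.INTER_CUBIC),cv2.resize(im2['pixels'][110:230,210:370],None,fx=2.5,fy=2.5,interpolation=cv2.INTER_CUBIC)]))
```

```text
[ 0.46199902 -0.11780756  0.23852988] [ 0.7354953   0.53182146 -0.21704415]
```

View pics/c9.png

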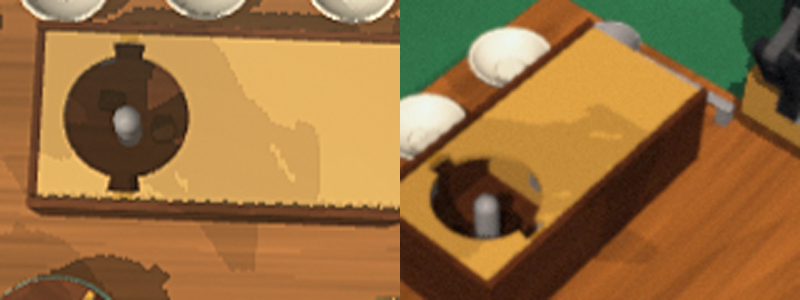

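The deck is clear and chips are visible in the well. Next I'll set the scraper down.

Call:
jog_arm(dr=[[0,0,0],[0,0,0],[0,0,0],[0,0,0],[0,0,0],[0,0,0],[0,0,0],[0,0,0],[0,0,0],[0,0,0]], slide=[[0,0,0.02],[0,0,0.03],[0,0,0.03],[0,0,0.02],[0,0,0.01],[0,0,0.005],[0,0,0.003],[0,0,0.0015],[0,0,0],[0,0,0]], gripper=[-1,-1,-1,-1,-1,-1,-1,-1,-1,-1])

```text
time_s: 13.75
position: [0.4624, -0.1175, 0.1193]
tool_rot: [[0.028, 1.0, 0.001], [1.0, -0.028, -0.0], [-0.0, 0.001, -1.0]]
ft_force: [0.3, 0.4, -0.4]
grip_width: 0.0174
```

Call:
jog_arm(dr=[[0,0,0],[0,0,0],[0,0,0],[0,0,0],[0,0,0],[0,0,0],[0,0,0],[0,0,0],[0,0,0],[0,0,0]], slide=[[0,0,0.001],[0,0,0.001],[0,0,0],[0,0,0],[0,0,0],[0,0,0],[0,0,0],[0,0,0],[0,0,0],[0,0,0]], gripper=[-1,-1,-1,-1,0,0.5,1,1,1,1])

```text
time_s: 14.75
position: [0.4622, -0.1174, 0.1168]
tool_rot: [[0.028, 1.0, -0.0], [1.0, -0.028, 0.0], [0.0, -0.0, -1.0]]
ft_force: [-0.3, -0.1, -0.4]
grip_width: 0.0851
```

Call:
jog_arm(dr=[[0,0,0],[0,0,0],[0,0,0],[0,0,0],[0,0,0],[0,0,0],[0,0,0],[0,0,0],[0,0,0],[0,0,0]], slide=[[0,0,0],[0,0,0],[0,0,-0.01],[0,0,-0.02],[0,0,-0.03],[0,0,-0.03],[0,0,-0.03],[0,0,-0.02],[0,0,0],[0,0,0]], gripper=[1,1,1,1,1,1,1,1,1,1])

```text
time_s: 15.75
position: [0.462, -0.1173, 0.2569]
tool_rot: [[0.028, 1.0, 0.0], [1.0, -0.028, -0.0], [-0.0, 0.0, -1.0]]
ft_force: [0.3, 0.3, -0.3]
grip_width: 0.0854
```

```bash
python3 - <<'E'
from h import *
s=observe();print(s['position'],s['ft_force'],s['q'].round(1))
im2=grab('side','s8.png');im=grab('top','t8.png')
cv2.imwrite('pics/c10.png',np.hstack([im['pixels'],im2['pixels']])[100:340])
E
python3 - <<'E'
import cv2
p=cv2.imread('pics/c10.png');cv2.imwrite('pics/c10.png',cv2.resize(p,(800,188)))
q=cv2.imread('pics/s8.png')[90:240,300:460];cv2.imwrite('pics/c11.png',cv2.resize(q,None,fx=3.5,fy=3.5))
E
```

```text
[ 0.46195409 -0.11726488  0.25693032] [ 0.34197346  0.26778379 -0.25726991] [ -28.5   13.8   83.8   -0.    82.4 -116.9]
```

View pics/c11.png

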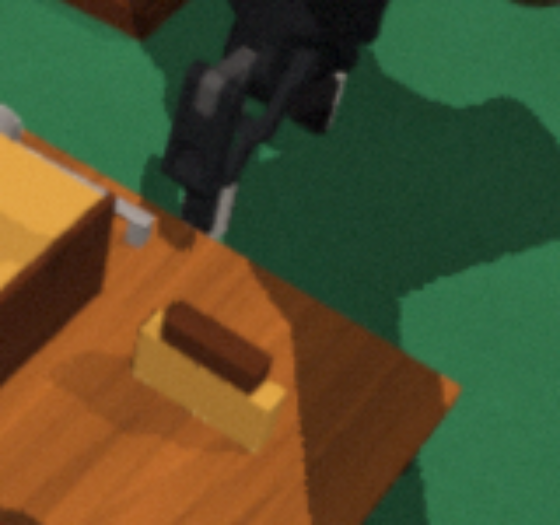

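The scraper stands upright and released. Now to the cap.

Call:
jog_arm(dr=[[0,0,0],[0,0,0],[0,0,0],[0,0,0],[0,0,0],[0,0,0.1325],[0,0,0.1325],[0,0,0.1325],[0,0,0.1325],[0,0,0]], slide=[[0.04,-0.0006,0],[0.04,-0.0006,0],[0.04,-0.0006,0],[0.04,-0.0006,0],[0.04,-0.0006,0],[0,0,0],[0,0,0],[0,0,0],[0,0,0],[0,0,0]], gripper=[1,1,1,1,1,1,1,1,1,1])

```text
time_s: 16.85
position: [0.4644, 0.0827, 0.2559]
tool_rot: [[0.53, 0.848, -0.002], [0.848, -0.53, 0.0], [-0.001, -0.002, -1.0]]
ft_force: [-0.6, 0.1, -0.1]
grip_width: 0.0856
```

Call:
jog_arm(dr=[[0,0,0],[0,0,0],[0,0,0],[0,0,0],[0,0,0],[0,0,0],[0,0,0],[0,0,0],[0,0,0],[0,0,0]], slide=[[0,0,0.02],[0,0,0.02],[0,0,0.02],[0,0,0.01],[0,0,0],[0,0,0],[0,0,0],[0,0,0],[0,0,0],[0,0,0]], gripper=[1,1,1,1,1,1,1,1,1,1])

```text
time_s: 17.85
position: [0.4648, 0.0826, 0.1871]
tool_rot: [[0.529, 0.848, 0.001], [0.848, -0.529, -0.0], [0.0, 0.0, -1.0]]
ft_force: [0.2, -0.1, 0.0]
grip_width: 0.0856
```

Run:
```python
from h import *
s=observe();print(s['position'],s['tool_rot'],s['q'].round(1))
im2=grab('side','s9.png');im=grab('top','t9.png')
cv2.imwrite('pics/c12.png',np.hstack([cv2.resize(im['pixels'][220:340,140:300],None,fx=2.5,fy=2.5,interpolation=cv2.INTER_CUBIC),cv2.resize(im2['pixels'][190:310,210:370],None,fx=2.5,fy=2.5,interpolation=cv2.INTER_CUBIC)]))
```

```text
[0.46480113 0.08261106 0.18706562] [[ 5.29200309e-01  8.48496768e-01  5.16391959e-04]
 [ 8.48496888e-01 -5.29200369e-01 -2.50339231e-05]
 [ 2.52033612e-04  4.51404930e-04 -9.99999866e-01]] [ -4.3  17.1  91.6   0.   71.3 -62.4]
```

View pics/c12.png

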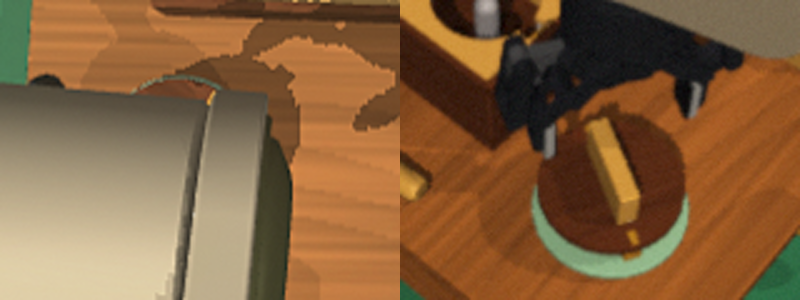

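The open fingers straddle the bar. I'll descend and grip.

Call:
jog_arm(dr=[[0,0,0],[0,0,0],[0,0,0],[0,0,0],[0,0,0],[0,0,0],[0,0,0],[0,0,0],[0,0,0],[0,0,0]], slide=[[0,0,0.02],[0,0,0.02],[0,0,0.009],[0,0,0.0025],[0,0,0],[0,0,0],[0,0,0],[0,0,0],[0,0,0],[0,0,0]], gripper=[1,1,1,1,1,-1,-1,-1,-1,-1], force=80)

```text
time_s: 18.95
position: [0.4648, 0.0826, 0.1356]
tool_rot: [[0.529, 0.848, 0.0], [0.848, -0.529, -0.0], [0.0, 0.0, -1.0]]
ft_force: [-5.9, 2.1, 27.4]
grip_width: 0.0134
```

Call:
jog_arm(dr=[[0,0,0],[0,0,0],[0,0,0],[0,0,0],[0,0,0],[0,0,0],[0,0,0],[0,0,0],[0,0,0],[0,0,0]], slide=[[0,0,0],[0,0,0],[0,0,-0.01],[0,0,-0.02],[0,0,-0.03],[0,0,-0.03],[0,0,-0.03],[0,0,-0.01],[0,0,0],[0,0,0]], gripper=[-1,-1,-1,-1,-1,-1,-1,-1,-1,-1])

```text
time_s: 19.95
position: [0.4642, 0.0826, 0.264]
tool_rot: [[0.529, 0.848, -0.002], [0.848, -0.529, 0.0], [-0.001, -0.002, -1.0]]
ft_force: [0.7, -0.7, -1.7]
grip_width: 0.0125
```

Run:
```python
from h import *
s=observe();print(s['position'],s['tool_rot'],s['q'].round(1),s['ft_force'])
im2=grab('side','s10.png');im=grab('top','t10.png');np.savez('s10.npz',**im2);np.savez('t10.npz',**im)
cv2.imwrite('pics/c13.png',np.hstack([cv2.resize(im['pixels'][200:320,140:300],None,fx=2.5,fy=2.5,interpolation=cv2.INTER_CUBIC),cv2.resize(im2['pixels'][150:270,210:370],None,fx=2.5,fy=2.5,interpolation=cv2.INTER_CUBIC)]))
```

```text
[0.46420037 0.08264938 0.26400803] [[ 5.29350623e-01  8.48399972e-01 -2.32484503e-03]
 [ 8.48402485e-01 -5.29351666e-01  1.91310502e-04]
 [-1.06835277e-03 -2.07367463e-03 -9.99997279e-01]] [ -4.3  13.   83.7   0.   83.5 -62.4] [ 0.73773865 -0.72647435 -1.72073399]
```

View pics/c13.png

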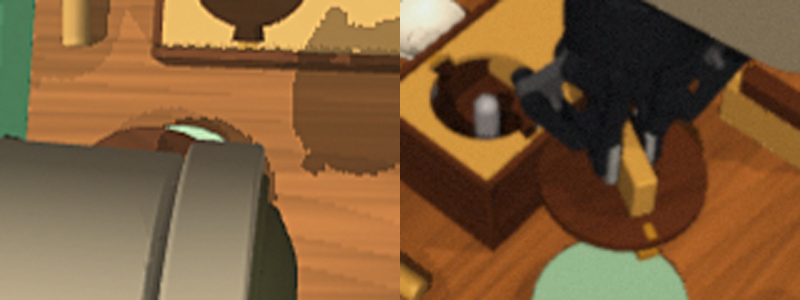

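The cap is held and looks level, clear of the rest. I'll carry it over the mouth and align its bar with the caddy's x.

Call:
jog_arm(dr=[[0,0,0],[0,0,0],[0,0,0],[0,0,0],[0,0,0],[0,0,-0.133],[0,0,-0.133],[0,0,-0.133],[0,0,-0.132],[0,0,0]], slide=[[0.0081,0.0307,0],[0.0081,0.0307,0],[0.0081,0.0307,0],[0.0081,0.0307,0],[0.0081,0.0307,0],[0,0,0],[0,0,0],[0,0,0],[0,0,0],[0,0,0]], gripper=[-1,-1,-1,-1,-1,-1,-1,-1,-1,-1])

```text
time_s: 21.05
position: [0.6162, 0.0357, 0.2639]
tool_rot: [[0.026, 1.0, -0.003], [1.0, -0.026, 0.0], [0.0, -0.003, -1.0]]
ft_force: [0.3, -0.0, -0.6]
grip_width: 0.0129
```

Run:
```python
from h import *
s=observe();print(s['position'],s['tool_rot'],s['q'].round(1),s['ft_force'])
im2=grab('side','s11.png');im=grab('top','t11.png');np.savez('s11.npz',**im2);np.savez('t11.npz',**im)
cv2.imwrite('pics/c14.png',np.hstack([cv2.resize(im['pixels'][120:240,160:320],None,fx=2.5,fy=2.5,interpolation=cv2.INTER_CUBIC),cv2.resize(im2['pixels'][90:210,170:330],None,fx=2.5,fy=2.5,interpolation=cv2.INTER_CUBIC)]))
```

```text
[0.616208   0.03572423 0.26385369] [[ 2.57411288e-02  9.99665424e-01 -2.53652269e-03]
 [ 9.99668600e-01 -2.57403073e-02  3.56007978e-04]
 [ 2.90597993e-04 -2.54484613e-03 -9.99996720e-01]] [ -7.7  28.1  60.3   0.   91.7 -96.2] [ 0.27895988 -0.01252575 -0.61920069]
```

View pics/c14.png

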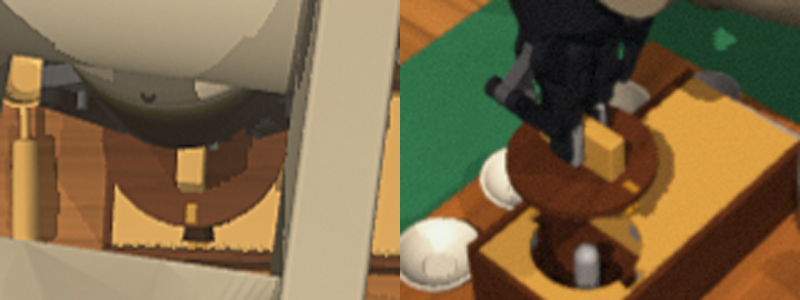

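```bash
cat > ov.py <<'E'
from h import *
import sys
def ov(t,s,tcp,out,off=.0396,tb=(0,0),sb=(1.3,-.8)):
    T=load(t);S=load(s);a=np.linspace(0,2*np.pi,90);o=[]
    for I,b in((T,tb),(S,sb)):
        v=cv2.resize(I['pixels'],None,fx=6,fy=6,interpolation=cv2.INTER_CUBIC)
        for z,c in((tcp[2]-off+.025,(255,255,0)),(tcp[2]-off+.017,(0,255,0))):
            P=np.c_[tcp[0]+.05*np.cos(a),tcp[1]+.05*np.sin(a),a*0+z]
            uv=proj(I,P)+b
            cv2.polylines(v,[((uv+.5)*6-.5).round().astype(int)],True,c,1)
        P=np.c_[.6159+.04*np.cos(a),.0356+.04*np.sin(a),a*0+.155]
        cv2.polylines(v,[((proj(I,P)+b+.5)*6-.5).round().astype(int)],True,(255,0,255),1)
        m=(proj(I,[[tcp[0],tcp[1],tcp[2]]])[0]*6).astype(int)
        o.append(v[max(0,m[1]-200):m[1]+280,m[0]-198:m[0]+198])
    h=min(x.shape[0] for x in o); cv2.imwrite('pics/'+out,np.hstack([x[:h] for x in o]))
E
python3 -c "
from ov import *
ov('t11.npz','s11.npz',[.6162,.0357,.2639],'o11.png')"
```

```text
(no output)
```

View pics/o11.png

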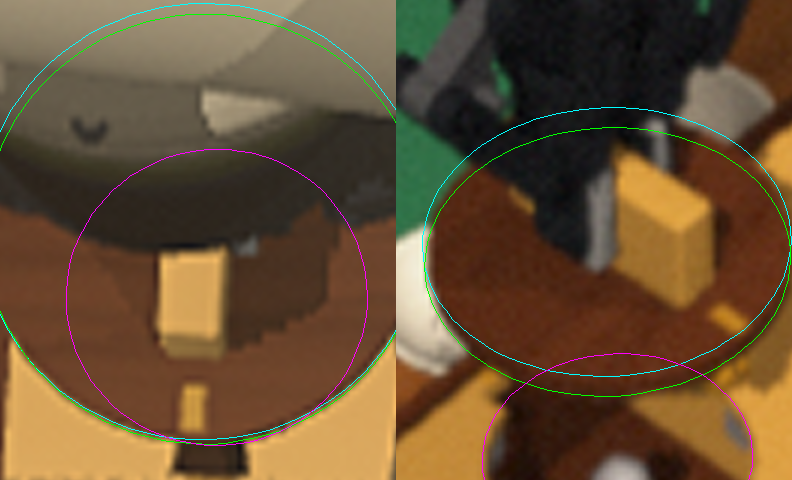

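```bash
cat > fit.py <<'E'
from h import *
from scipy.optimize import least_squares
# flange edge against bright deck in top view
def fit(I,c0,z,rows=None,r=.05,amin=0,amax=0,n=0,band=.012,side=False):
    hsv=cv2.cvtColor(I['pixels'],cv2.COLOR_BGR2HSV)[:,:,2].astype(np.float32)
    pts=[]
    for a in np.radians(np.arange(amin,amax,2)):
        rr=np.arange(r-band,r+band,.0003)
        P=np.c_[c0[0]+rr*np.cos(a),c0[1]+rr*np.sin(a),rr*0+z]
        uv=proj(I,P).astype(np.float32)
        v=cv2.remap(hsv,uv[:,:1],uv[:,1:],cv2.INTER_LINEAR).ravel()
        g=cv2.GaussianBlur(v.reshape(-1,1),(1,9),2).ravel(); d=np.gradient(g)
        k=d.argmax()
        if v[min(k+12,len(v)-1)]-v[max(k-12,0)]>60: pts.append([np.degrees(a),rr[k]])
    return np.array(pts)
if __name__=='__main__':
    import sys
    T=load('t11.npz');S=load('s11.npz')
    c=(.6162,.0357);z=.2639-.0396
    for n,I,zz,a in(('T',T,z+.017,(120,250)),('T',T,z+.025,(120,250)),('S',S,z+.017,(60,360))):
        p=fit(I,c,zz,amin=a[0],amax=a[1]); print(n,zz); print([(int(x),round(y*1e3,1)) for x,y in p])
E
python3 fit.py
```

```text
T 0.24130000000000001
[(128, np.float64(50.3)), (130, np.float64(50.3)), (132, np.float64(50.3)), (134, np.float64(50.0)), (136, np.float64(50.0)), (138, np.float64(50.0)), (140, np.float64(50.3)), (142, np.float64(50.3)), (144, np.float64(50.0)), (146, np.float64(50.0)), (148, np.float64(50.3)), (150, np.float64(50.0)), (152, np.float64(50.0)), (154, np.float64(50.0)), (156, np.float64(50.0)), (158, np.float64(50.0)), (160, np.float64(49.7)), (162, np.float64(50.0)), (164, np.float64(50.3)), (166, np.float64(50.0)), (168, np.float64(50.3)), (170, np.float64(49.7)), (172, np.float64(49.7)), (176, np.float64(56.9)), (178, np.float64(57.2)), (180, np.float64(57.2)), (186, np.float64(58.1)), (188, np.float64(58.1)), (192, np.float64(50.6)), (194, np.float64(50.6)), (196, np.float64(50.6)), (198, np.float64(50.3)), (200, np.float64(50.0)), (202, np.float64(50.3)), (204, np.float64(50.0)), (206, np.float64(50.0)), (208, np.float64(49.7)), (210, np.float64(49.7)), (212, np.float64(50.0)), (214, np.float64(50.0)), (216, np.float64(49.7)), (218, np.float64(50.0)), (220, np.float64(50.0)), (2
[... 2128 characters left out ...]
 (146, np.float64(49.7)), (148, np.float64(49.7)), (150, np.float64(50.6)), (152, np.float64(50.9)), (154, np.float64(52.1)), (156, np.float64(52.4)), (158, np.float64(53.3)), (160, np.float64(54.5)), (162, np.float64(54.8)), (164, np.float64(52.7)), (166, np.float64(52.7)), (168, np.float64(52.1)), (170, np.float64(51.2)), (172, np.float64(51.2)), (176, np.float64(52.1)), (248, np.float64(60.2)), (250, np.float64(60.2)), (252, np.float64(57.2)), (254, np.float64(58.1)), (256, np.float64(58.1)), (258, np.float64(57.2)), (260, np.float64(58.1)), (282, np.float64(57.8)), (284, np.float64(57.2)), (286, np.float64(56.9)), (288, np.float64(57.8)), (294, np.float64(50.9)), (296, np.float64(50.9))]
```

Call:
jog_arm(dr=[[0,0,0],[0,0,0],[0,0,0],[0,0,0],[0,0,0],[0,0,0],[0,0,0],[0,0,0],[0,0,0],[0,0,0]], slide=[[0,0,0.02],[0,0,0.02],[0,0,0.015],[0,0,0.008],[0,0,0.002],[0,0,0],[0,0,0],[0,0,0],[0,0,0],[0,0,0]], gripper=[-1,-1,-1,-1,-1,-1,-1,-1,-1,-1])

```text
time_s: 22.15
position: [0.6164, 0.0357, 0.2006]
tool_rot: [[0.027, 1.0, 0.0], [1.0, -0.027, -0.0], [-0.0, 0.0, -1.0]]
ft_force: [0.0, 0.2, -1.6]
grip_width: 0.0131
```

Run:
```python
from h import *
s=observe();print(s['position'],s['tool_rot'].round(4),s['ft_force'])
im2=grab('side','s12.png');im=grab('top','t12.png');np.savez('s12.npz',**im2);np.savez('t12.npz',**im)
from ov import ov
ov('t12.npz','s12.npz',s['position'],'o12.png')
```

```text
[0.61643055 0.03574303 0.20057435] [[ 2.690e-02  9.996e-01  4.000e-04]
 [ 9.996e-01 -2.690e-02 -1.000e-04]
 [-1.000e-04  4.000e-04 -1.000e+00]] [ 0.01758818  0.17626425 -1.63794242]
```

View pics/o12.png

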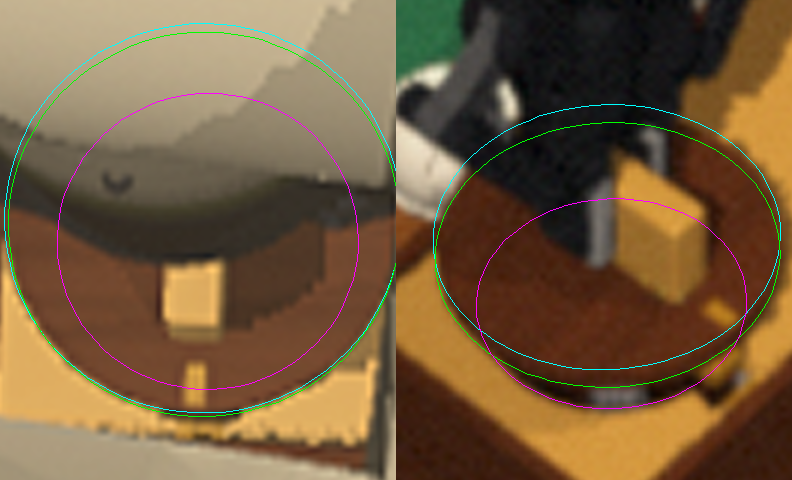

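The cap is centred on the mouth and the lug mark points at the slot. I'll lower it into the mouth.

Call:
jog_arm(dr=[[0,0,0],[0,0,0],[0,0,0],[0,0,0],[0,0,0],[0,0,0],[0,0,0],[0,0,0],[0,0,0],[0,0,0]], slide=[[0,-0.0005,0.002],[0,0,0.002],[0,0,0.002],[0,0,0.002],[0,0,0.002],[0,0,0.001],[0,0,0.001],[0,0,0],[0,0,0],[0,0,0]], gripper=[-1,-1,-1,-1,-1,-1,-1,-1,-1,-1])

```text
time_s: 23.25
position: [0.616, 0.0357, 0.1889]
tool_rot: [[0.027, 1.0, 0.001], [1.0, -0.027, -0.0], [-0.0, 0.001, -1.0]]
ft_force: [-2.4, -0.0, 5.8]
grip_width: 0.0126
```

Call:
jog_arm(dr=[[0,0,0],[0,0,0],[0,0,0],[0,0,0],[0,0,0],[0,0,0],[0,0,0],[0,0,0],[0,0,0],[0,0,0]], slide=[[0,0,0.002],[0,0,0.002],[0,0,0.002],[0,0,0.002],[0,0,0.001],[0,0,0.001],[0,0,0],[0,0,0],[0,0,0],[0,0,0]], gripper=[-1,-1,-1,-1,-1,-1,-1,-1,-1,-1])

```text
time_s: 24.25
position: [0.6161, 0.0357, 0.1797]
tool_rot: [[0.027, 1.0, 0.002], [1.0, -0.027, -0.0], [-0.0, 0.002, -1.0]]
ft_force: [-2.6, -0.5, 9.7]
grip_width: 0.0131
```

Run:
```python
from h import *
s=observe();print(s['position'],s['tool_rot'].round(4),s['ft_force'],s['wrist_torque'])
im2=grab('side','s13.png');im=grab('top','t13.png');np.savez('s13.npz',**im2);np.savez('t13.npz',**im)
from ov import ov
ov('t13.npz','s13.npz',s['position'],'o13.png')
```

```text
[0.61613775 0.03573972 0.17966315] [[ 2.670e-02  9.996e-01  1.900e-03]
 [ 9.996e-01 -2.670e-02 -3.000e-04]
 [-2.000e-04  1.900e-03 -1.000e+00]] [-2.60479603 -0.53270165  9.74929993] [1.91319266e-02 4.96504595e-01 3.38263110e-04]
```

View pics/o13.png

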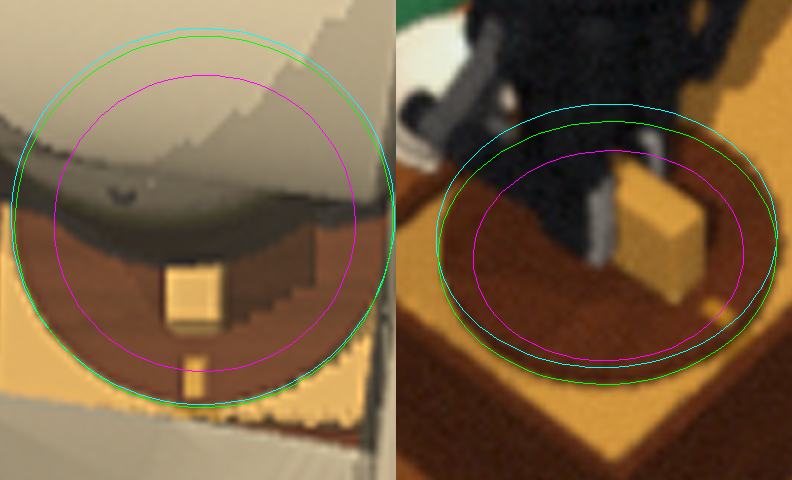

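Plunger force and height say it is about 10.6 mm down with the lugs still along x. I'll press to flush, then start the clockwise turn.

Call:
jog_arm(dr=[[0,0,0],[0,0,0],[0,0,0],[0,0,0],[0,0,0.08],[0,0,0.08],[0,0,0.08],[0,0,0.08],[0,0,0.08],[0,0,0]], slide=[[0,0,0.001],[0,0,0.0015],[0,0,0],[0,0,0],[0,0,0],[0,0,0],[0,0,0],[0,0,0],[0,0,0],[0,0,0]], gripper=[-1,-1,-1,-1,-1,-1,-1,-1,-1,-1])

```text
time_s: 25.35
position: [0.617, 0.0355, 0.1778]
tool_rot: [[0.416, 0.909, 0.005], [0.909, -0.416, -0.001], [0.001, 0.005, -1.0]]
ft_force: [0.2, 0.9, 12.1]
grip_width: 0.0128
```

Run:
```python
from h import *
s=observe();print(s['position'],s['tool_rot'].round(4),s['ft_force'],s['wrist_torque'])
im2=grab('side','s14.png');cv2.imwrite('pics/c15.png',cv2.resize(im2['pixels'][110:230,190:330],None,fx=5,fy=5,interpolation=cv2.INTER_CUBIC))
```

```text
[0.61697024 0.03549659 0.1778494 ] [[ 4.161e-01  9.093e-01  4.800e-03]
 [ 9.093e-01 -4.161e-01 -8.000e-04]
 [ 1.300e-03  4.700e-03 -1.000e+00]] [ 0.18400147  0.92908266 12.06084539] [-7.53293425e-06  6.41337570e-02 -2.18160921e-02]
```

View pics/c15.png

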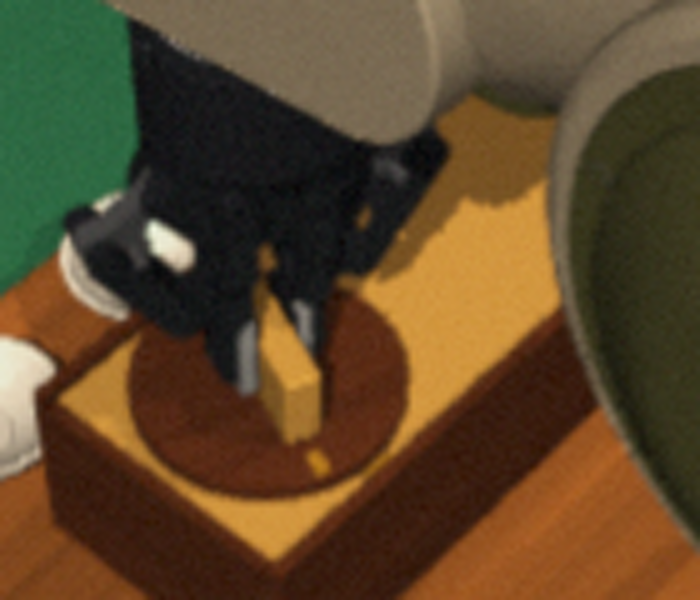

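The cap is turning with the fingers and flush on the deck. I'll finish the turn while pressing.

Call:
jog_arm(dr=[[0,0,0.12],[0,0,0.12],[0,0,0.12],[0,0,0.12],[0,0,0.12],[0,0,0.12],[0,0,0.12],[0,0,0.12],[0,0,0.12],[0,0,0]], slide=[[0,0,0],[0,0,0],[0,0,0],[0,0,0],[0,0,0],[0,0,0],[0,0,0],[0,0,0],[0,0,0],[0,0,0]], gripper=[-1,-1,-1,-1,-1,-1,-1,-1,-1,-1])

```text
time_s: 26.4
position: [0.6169, 0.0354, 0.1778]
tool_rot: [[0.998, 0.06, 0.005], [0.06, -0.998, -0.001], [0.005, 0.001, -1.0]]
ft_force: [-0.9, -0.7, 11.2]
grip_width: 0.0129
```

Call:
jog_arm(dr=[[0,0,0.04],[0,0,0.03],[0,0,0],[0,0,0],[0,0,0],[0,0,0],[0,0,0],[0,0,0],[0,0,0],[0,0,0]], slide=[[0,0,0],[0,0,0],[0,0,0.001],[0,0,0],[0,0,0],[0,0,0],[0,0,0],[0,0,0],[0,0,0],[0,0,0]], gripper=[-1,-1,-1,-1,-1,-1,-1,-1,-1,-1])

```text
time_s: 27.4
position: [0.616, 0.0356, 0.1776]
tool_rot: [[1.0, -0.005, 0.003], [-0.005, -1.0, -0.001], [0.003, 0.001, -1.0]]
ft_force: [-6.6, -0.5, 19.4]
grip_width: 0.0127
```

Run:
```python
from h import *
s=observe();print(s['position'],s['tool_rot'].round(4),s['ft_force'],s['wrist_torque'],np.degrees(np.arctan2(s['tool_rot'][1,0],s['tool_rot'][0,0])))
im2=grab('side','s15.png');im=grab('top','t15.png');cv2.imwrite('pics/c16.png',np.hstack([cv2.resize(im['pixels'][130:240,190:300],None,fx=3.6,fy=3.6,interpolation=cv2.INTER_CUBIC),cv2.resize(im2['pixels'][120:230,200:310],None,fx=3.6,fy=3.6,interpolation=cv2.INTER_CUBIC)]))
```

```text
[0.61595226 0.0356185  0.17764484] [[ 1.     -0.0052  0.0028]
 [-0.0052 -1.     -0.001 ]
 [ 0.0028  0.001  -1.    ]] [-6.62791752 -0.51465656 19.36120719] [-0.05668218  1.40761508  0.33407652] -0.30043704337160965
```

View pics/c16.png

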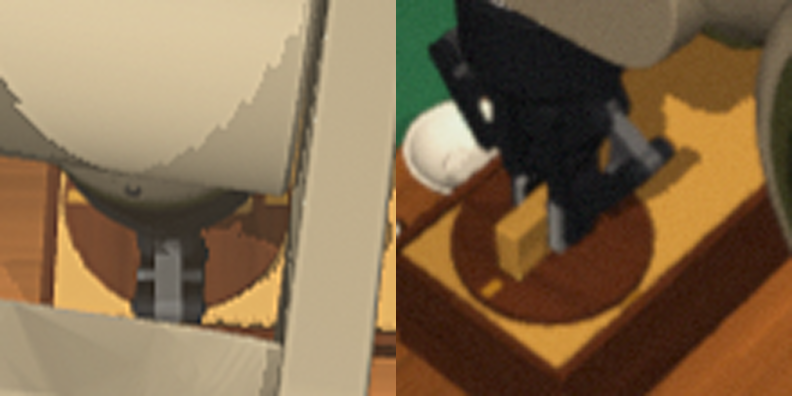

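View pics/s15.png

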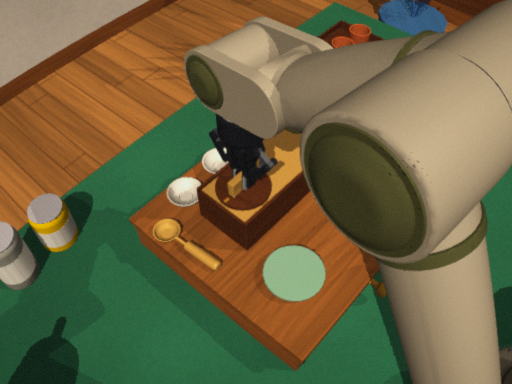

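The grip mark now points along y, the flange is flush and the push is about 19 N (more than the spring's 12.5 N). I'm handing in.

Run:
```python
from h import *
print(env.close_job())
s=observe();print(s['time_s'],s['position'],s['ft_force'],s['grip_width'])
```

```text
the job is handed in; nothing more can be done
None
the job is handed in; nothing more can be done
```

I did the whole task and handed it in at about 27.5 s of the 67 s allowed. The hand-in gives no verdict, so whether it passed is not confirmed.

**Chips:** I gripped the scraper and swept the chips into the well with the blade about 1 mm above the deck. Afterwards the deck was clear. Two chips were visible in the well and I took the third to be hidden behind the plunger.

**Scraper:** It was set back on the stand and let go. A side picture after the release shows it standing upright. I did not see it again after that, because the arm hid it in the last pictures.

**Cap:**
- **Insertion:** I took it from the rest, lined its lugs up with the slots and pushed it in. Force and height put the plunger at about 10.6 mm before I began the turn.
- **Turn:** I then turned it clockwise by 88.7° by the tool angle, about the stop's 89°.
- **Final state:** The tool was within about 1 mm of the measured mouth centre and tilted about 0.003 rad. The flange was flush in the side picture. The push was about 19 N, against the 12.5 N of the spring, with the fingers still on the bar (80 N set).

**Checks that disagreed or fell short:**
- **Camera offset:** The side camera disagreed with the top camera and the arm by about 1.5 pixels (2 to 3 mm), so I relied on the top camera.
- **Grip contact:** The fingertips pressed on the cap's flange with about 27 N while closing on the bar, but the cap still lifted level.
- **Bystanders:** Two dishes and the spoon looked undisturbed in the last side picture. The third dish and the strainer were hidden by the arm in it, and I did not measure any of these positions.

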